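# Put a tray of painted dishes away in the lift-up-door cupboard

## Task

Raise the cupboard's lift-up door until the folding stay at its end locks and the door stays up by itself, then slide the tray with its two dishes all the way into the cupboard. Unlock the stay by pushing its knuckle bar back towards the cupboard, let the door down gently without slamming it, and press it shut flush. Keep the dishes upright in the tray and leave the paint bowl, the brush pot and the mug where they stand.

Things in the scene. Friction and masses are not known exactly. Their poses are not given: they have to be found in the camera images.
- cupboard: low glass-topped wooden cupboard fixed to the bench, no floor (things slide in on the bench), 320 mm wide (y), 240 deep (x), 205 high; walls 12 mm: opening 296 mm wide, 193 high. Origin: centre of its footprint. +x points from its front into it, +y along the front to the end with the stay (the robot's left; no stay at the other end). Door hinge: front top edge, x = -120, z = 205 mm.
- flap (a joint): angle of the lift-up door, rad: 0 shut, grows as its lower edge swings towards the robot and up; 1.57 level, about 2.56 with the stay locked, which is as far as it goes. Damped (0.25 N m s/rad) with 0.1 N m friction: let go unlocked, it sinks in some 2 to 3 s and stops about 0.3 rad ajar; from there push it shut, and it stays shut. Lifting takes up to about 15 N at the handle.
- flap_hinge (a point): middle of the hinge line, at the top of the door's back face. Axes turn with the door: y along the hinge, -z from the hinge to the lower edge, -x out of the front face. The door is a wooden panel 320 mm wide, 188 high, 12 thick, 0.5 kg; shut, its front face is 12 mm in front of the carcass and its lower edge 17 mm above the bench.
- flap_handle (a point): middle of the round steel bar handle on the door's front: 10 mm thick, 130 mm long, along y, 132 mm below the hinge line and 54 mm in front of it (centre 42 mm off the door's face, 37 mm clear gap behind it; 73 mm above the bench when shut). Axes as the hinge point, turning with the door.
- stay_knuckle (a joint): bend of the folding steel stay at the door's left (+y) end, rad: 0 folded (door shut), 2.96 arms in line (door highest), 3.08 at its stop: the knuckle has sagged past the line and the stay is locked, holding the door. Its weight and a weak spring lock it when the door is lifted fully up and then let go. Pushed back below 2.96 it folds on under the door's weight.
- stay_lower: lower of the stay's two flat steel arms (each 126 mm between pivots, 14 wide, 4 thick; both lie 8 to 20 mm outside the cupboard's left side face). Origin: its pivot on the side face, 12 mm behind the carcass front, 65 mm above the bench. The upper arm runs from the knuckle to a pivot on the door's end 120 mm from the hinge.
- thumb_bar (a point): on the axis of the black round bar (14 mm thick, 63 long, along y) sticking out of the stay's knuckle, 18 mm from its free end, 62 mm outside the left side face. Locked, it is about 34 mm in front of the carcass and 183 above the bench. To unlock push it 30 mm or more to the cupboard's +x (under 5 N); as the door sinks it runs on back by itself.
- tray: shallow open wooden tray, 110 mm (x) by 200 mm (y) by 30 mm high, walls 8 mm, about 0.35 kg, loose on the bench in front of the door and about parallel to it; origin at the centre of its underside, +x side towards the cupboard. It slides on the bench.
- tray_left (a point): left (+y) end of the tray's side that faces the robot, at half height (15 mm)
- tray_right (a point): right (-y) end of the tray's side that faces the robot, at half height
- dish_leaf: white pointed leaf-shaped dish, 84 x 50 x 20 mm, in the left half of the tray; origin under its centre
- dish_round: white round dish, 74 mm across, 20 mm high, in the right half of the tray; origin under its centre
- paint_bowl: bystander: yellow plastic paint bowl, 96 mm across, 50 mm high; origin under its centre
- brush_pot: bystander: terracotta pot 72 mm across and 80 mm high with brushes standing up to 155 mm; origin under its centre
- mug: bystander: blue mug, 80 mm across, 85 mm high; origin under its centre
There are look-alikes about, which are no part of the job. What is shaped like the dish_leaf but orange, pink or turquoise is not meant.

How it is judged:
On the way, in this order (a step that is already met when the one before it is completed fails the run):
1. the door is up, its stay locked, and the gripper is off the door (value of joint flap above 2.48 rad and value of joint stay_knuckle above 3 rad and contact force between the fingers and flap below 0.2 N), for 0.3 s.
2. the tray is wholly inside the cupboard while the stay holds the door up (x of each of tray_left, tray_right in the frame of cupboard above -0.118 m and value of joint flap above 2.48 rad and value of joint stay_knuckle above 3 rad and linear speed of tray below 0.03 m/s), for 0.2 s.
3. the stay is unlocked and the door is coming down (value of joint stay_knuckle below 2.6 rad and value of joint flap below 2.2 rad), for 0.1 s.
At the end, for the whole second after the job is handed in: the door hangs shut and flush (within 0.035 rad, 6.5 mm at its lower edge), the tray stands flat and at rest wholly behind the door inside the cupboard, and both dishes are in it, upright (within 0.25 rad) (value of joint flap below 0.035 rad and x of each of tray_left, tray_right in the frame of cupboard above -0.12 m and angle between tray's own z axis and vertical below 0.1 rad and linear speed of tray below 0.02 m/s and distance between each of dish_leaf, dish_round and tray below 0.1 m and angle between each of dish_leaf, dish_round's own z axis and vertical below 0.25 rad); the robot touches nothing.
It fails at once if the door is slammed (it swings at more than 1.5 rad/s in its last 0.4 rad before shutting) (velocity of joint flap below -1.5 rad/s and value of joint flap below 0.4 rad).
It fails at once if the tray is tipped (more than 0.3 rad) (angle between tray's own z axis and vertical above 0.3 rad).
It fails at once if the paint bowl is moved by more than 30 mm or knocked over (distance of paint_bowl from where it was at the start of the episode above 0.03 m or angle between paint_bowl's own z axis and vertical above 0.4 rad).
It fails at once if the brush pot is moved by more than 30 mm or knocked over (distance of brush_pot from where it was at the start of the episode above 0.03 m or angle between brush_pot's own z axis and vertical above 0.4 rad).
It fails at once if the mug is moved by more than 30 mm or knocked over (distance of mug from where it was at the start of the episode above 0.03 m or angle between mug's own z axis and vertical above 0.4 rad).
It also fails if it takes over 72 s, if anything falls off the work surface, if the arm or the gripper's body presses on something with over 40 N, if the wrist force passes 120 N, or if a joint passes its speed limit or range.

## Robot

A 7-joint arm with a two-finger parallel gripper is mounted at the origin on the work surface. World frame = base frame: x ahead of the robot, y to its left, z up, the work surface at z = 0. Lengths are in m, angles in rad, forces in N, time in s.
With the tool pointing down it reaches from about 0.375 to 0.925 m from the base axis. Payload 3.1 kg.
Tool frame: the origin (TCP) lies midway between the tips of the shut fingers; the grasp point (between the pads) lies 19 mm behind it; z points along the fingers, y is the line along which they close (so a half turn about z gives the same grasp; the last joint's range is limited). The gripper opens to 85 mm and grips with 20 to 120 N. Pads are 22 mm wide; open, the fingers measure 114 mm over their backs; the gripper's body (76 mm by 85 mm) begins 54 mm behind the grasp point. The pads swing forward as they close: fully open they stand 13 mm farther back than shut.
Start: joints at [-1.274, 0.383, 0.044, 1.598, -0.018, 1.161, -0.05], TCP at [0.25, 0.6, 0.231] pointing down, gripper open.
Joint ranges: [-2.61, 2.61], [-0.41, 2.15], [-1.48, 1.57], [0, 2.5], [-1.57, 4.71], [0.05, 1.97], [-2.85, 2.85]. Speed limits (rad/s): [2.79, 2.79, 3.14, 3.14, 3.14, 3.14, 3.14].

## Interface

Orientations are given as a rotation vector (axis times angle).
In Python, from workcell import bot, viewer, finder gives the robot as it stands. The module is installed in compiled form; this text tells all that it offers.
- The arm moves only by the tool servo_tool, never from a script. Its arguments are lists of equal length, an entry for each row: "offset": the shift along the tool's x, y, z in cm, a list of three; "angular": the turn, a rotation vector about the tool's x, y, z in rad, a list of three. In form: {"offset": [[dx, dy, dz], ...], "angular": [[rx, ry, rz], ...]}. A call has exactly 10 rows; each row is the pose to reach, as a shift and turn from the pose commanded when the call began, along the tool's axes at that moment; what a row does not reach only later rows make up. A row lasts 1/12 s, in which the tool goes at most 41.7 mm and 7.16 degrees, less where a joint would pass 70% of its speed; a pose out of reach is approached as far as the arm can. A call with a gripper value outside its range is refused whole. "grip" is the opening, from 0 (shut) to 1 (fully open), set as the call begins (left out, the last holds). The fingers move at their own pace and stop on an object; the grip force is fixed at half the most. Time passes only in rows, so rows that repeat a pose let the fingers close, or fill a call up. It gives the time, the measured TCP pose, the force, the opening and the grip force at its end, in the units of the state.
- bot.state(): the state, without advancing time (a new reading comes with each control period).
- viewer.grab_frame(name): name is "scene" or "top" or "wrist"; returns a dict with "pixels" (420x560x3 uint8, blue, green, red), "fov_y" (degrees; the focal length in pixels is half the picture's height over the tangent of half this angle, whatever the lens; pixels are square), "cx", "cy" (the principal point, pixels), "R" (3x3) and "t" (3): a world point X has camera coordinates R X + t; the wrist camera has in their place "tool_from_camera" (4x4, takes a point from camera to tool coordinates, whose origin is the TCP and whose axes are the flange's). Camera axes: x right, y down, z forward; pixel columns grow to the right and rows downward; lengths in m; the calibration is good to about 2 mm. A picture is of the moment at which its call begins: read the wrist's pose just before it. There is no depth.
- bot.finish_job(): hands the job in; it is judged then, once.
Trained networks look in the newest picture that a camera, given by its name, has taken for a name from the list of things; names that differ only in an ending like _2 or _b are one class to them, and where a whole thing is asked for, a point or a joint stands for the part that bears it (a point fixed in the world has none). Each returns a list of dicts, best first, with "confidence" (0 to 1); they miss things now and then, are a little off and sometimes report something else, mostly with a low value. They report only what shows in the picture. A call takes as long as a camera call. They do not tell look-alikes from the thing itself.
- finder.silhouettes(camera, query): "region" (420x560 bool, what is visible of it).
- finder.place_of(camera, query): "at" ([x, y, z] in m, in the coordinates of the camera as it stood for that picture, good to about 4 mm: a listed point, or the origin of a listed thing).
The state is a dict: "time": time; "qpos": joint angles; "qvel": joint speeds; "tau": joint torques, N m; "ee_pos": TCP position; "orientation": TCP orientation; "force": force on the tool from outside, world axes, zero at the start; "wrist_torque": the same for the moment, N m; "grip_width": finger opening in m; "grip_force": force on a finger pad.
Only numpy, scipy, OpenCV 4.12 (cv2) and the standard library are available. Lean on these libraries where they do the work, as an engineer would, in place of code of your own. Each camera call takes 0.05 s, during which the arm holds its last target. There are 200 camera calls.

## Working session

There is one attempt and no reset: what is moved stays moved. The work goes in short steps, Python scripts to look and compute and a tool call to move; the robot and the scene stay as the last step left them, time stands still between calls to the robot, and variables do not carry over. Pictures are saved under pics/ and viewed, at most 10 in all, crops included, and the job is handed in when it is done.

Besides the shell and the picture viewer there is one more tool, called after "Call:" by a JSON object that holds its "fn" and its "kwargs". servo_tool: Moves the arm, as the interface text tells. Its arguments: {"type":"object","properties":{"offset":{"type":"array"},"angular":{"type":"array"},"grip":{"type":"number"}},"required":["offset","angular"]}

```bash
mkdir -p pics
cat > h.py <<'E'
import numpy as np, cv2
from scipy.spatial.transform import Rotation as Ro
from workcell import bot, viewer, finder
def grab(n):
    s=bot.state(); f=viewer.grab_frame(n)
    if n=="wrist":
        T=np.eye(4);T[:3,:3]=Ro.from_rotvec(s['orientation']).as_matrix();T[:3,3]=s['ee_pos']
        f['W']=T@np.array(f['tool_from_camera'])
    else:
        T=np.eye(4);T[:3,:3]=f['R'];T[:3,3]=f['t'];f['W']=np.linalg.inv(T)
    return f
def where(f,n,q,k=3):
    return [(round(d['confidence'],2),np.round((f['W']@np.append(d['at'],1))[:3],4).tolist()) for d in finder.place_of(n,q)[:k]]
def st():
    s=bot.state()
    print(s['time'],np.round(s['ee_pos'],4),np.round(s['orientation'],3),'q',np.round(s['qpos'],2),'F',np.round(s['force'],1),s['grip_width'])
    print(np.round(Ro.from_rotvec(s['orientation']).as_matrix(),3).tolist())
E
python3 - <<'E'
from h import *
st()
for n in ("scene","top"):
    f=grab(n); cv2.imwrite(f"pics/{n}0.png",f['pixels'])
    print(n,f['fov_y'],np.round(f['W'],3).tolist())
    for q in "cupboard flap_hinge flap_handle thumb_bar stay_lower tray tray_left tray_right dish_leaf dish_round paint_bowl brush_pot mug".split():
        print(q,where(f,n,q))
E
```

```text
0.0 [0.2496 0.5991 0.2298] [-0.616 -3.08   0.004] q [-1.27  0.38  0.04  1.6  -0.02  1.16 -0.05] F [-0.4  0.   0.2] 0.08557728531346069
[[-0.923, 0.385, -0.001], [0.385, 0.923, -0.003], [-0.0, -0.003, -1.0]]
scene 56.50972428790536 [[0.7, 0.483, -0.525, 1.062], [0.714, -0.48, 0.51, -0.53], [-0.005, -0.732, -0.681, 0.825], [0.0, 0.0, 0.0, 1.0]]
cupboard [(0.74, [0.4261, 0.0056, 0.0179]), (0.45, [0.4725, -0.1459, 0.0088])]
flap_hinge [(0.86, [0.651, -0.0769, 0.2047])]
flap_handle []
thumb_bar [(0.69, [0.6518, -0.0788, 0.2037]), (0.54, [0.4806, -0.056, 0.0082])]
stay_lower []
tray []
tray_left [(0.93, [0.4276, 0.0034, 0.017])]
tray_right [(0.57, [0.4166, -0.199, 0.017]), (0.5, [0.4211, -0.4179, 0.0026])]
dish_leaf [(0.89, [0.4788, -0.0555, 0.0072]), (0.69, [0.4582, 0.0995, 0.0012])]
dish_round [(0.71, [0.4721, -0.1472, 0.0094])]
paint_bowl [(0.56, [0.42, -0.4155, -0.0005])]
brush_pot [(0.57, [0.6638, -0.4329, 0.0002])]
mug [(0.8, [0.4749, 0.3533, 0.0017])]
top 54.77907012694016 [[0.026, -0.985, 0.169, 0.383], [-1.0, -0.026, 0.005, -0.049], [-0.0, -0.169, -0.986, 1.228], [0.0, 0.0, 0.0, 1.0]]
cupboard []
flap_hinge [(0.62, [0.6551, -0.0795, 0.2023])]
flap_handle [(0.67, [0.597, -0.0759, 0.0751])]
thumb_bar [(0.54, [0.7685, 0.1363, 0.1357])]
stay_lower [(0.58, [0.6669, 0.0945, 0.0654])]
tray [(0.84, [0.4784, -0.1014, -0.0034])]
tray_left [(0.83, [0.4279, 0.0014, 0.0191])]
tray_right [(0.58, [0.4163, -0.1916, 0.0153])]
dish_leaf [(0.84, [0.4771, -0.0547, 0.0055]), (0.78, [0.2957, -0.1774, -0.0031]), (0.69, [0.4534, 0.1007, 0.0007])]
dish_round [(0.7, [0.471, -0.1512, 0.011])]
paint_bowl [(0.92, [0.4199, -0.4206, 0.0011])]
brush_pot []
mug [(0.77, [0.4785, 0.3515, -0.0014])]
```

View pics/scene0.png

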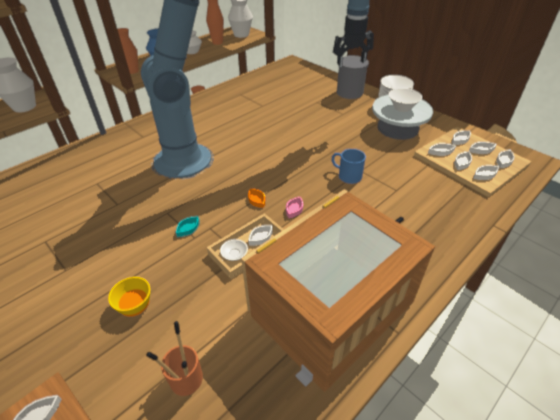

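View pics/top0.png

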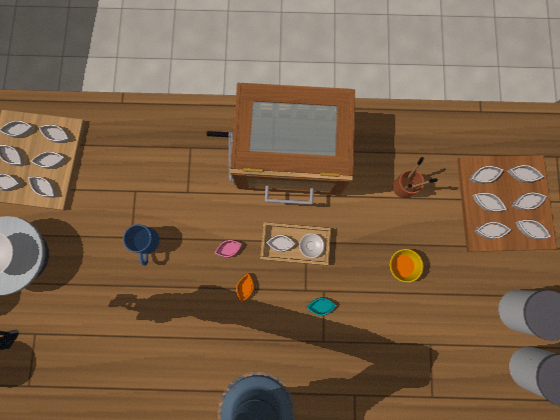

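The scene and top views agree. The tray is at about (296,243) in top, the cupboard at (293,130), the handle bar at (289,203) and the stay's thumb bar at (217,134).

Candidates for the leaf dish in the top view:
- white in the tray at (283,243)
- pink at (229,248)
- orange at (246,287)
- turquoise at (322,306)
- white ones on the boards at about (40,150) and (510,200)

The description fits the one in the tray. I'll check it in one close crop and read the cupboard's yaw from the same crop.

Run:
```python
import cv2
i=cv2.imread('pics/top0.png')[70:270,200:380]
cv2.imwrite('pics/crop.png',cv2.resize(i,None,fx=3,fy=3,interpolation=cv2.INTER_CUBIC))
```

```text
(no output)
```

View pics/crop.png

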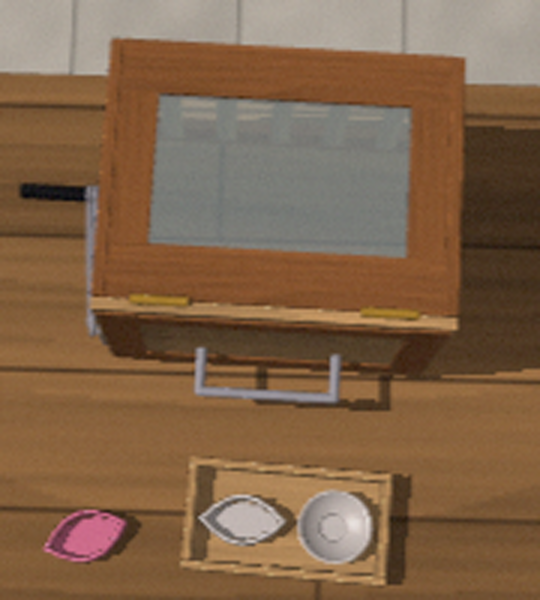

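The crop shows the white leaf dish at (242,520) and the round dish at (337,525), both inside the tray, with the pink look-alike outside it. The door strip's front edge runs from (92,308) to (457,330), and the handle bar from (197,393) to (337,400).

```bash
cat >> h.py <<'E'
def ray(f,u,v,z):
    F=210/np.tan(np.radians(f['fov_y']/2)); W=f['W']
    d=W[:3,:3]@[(u-f['cx'])/F,(v-f['cy'])/F,1]; return W[:3,3]+d*(z-W[2,3])/d[2]
def pose(yaw,pitch,extra=None):
    """tool pitched `pitch` forward from down; tool y in the plane of yaw"""
    z=np.array([np.sin(pitch),0,-np.cos(pitch)]);x=np.array([0,1.,0])
    R=Ro.from_euler('z',yaw)*Ro.from_matrix(np.c_[x,np.cross(z,x),z])
    return R*extra if extra is not None else R
def rel(p,R,s=None):
    s=s or bot.state(); R0=Ro.from_rotvec(s['orientation'])
    a=100*R0.inv().apply(np.array(p)-s['ee_pos']); b=(R0.inv()*R).as_rotvec()
    print('off',np.round(a,2).tolist(),'ang',np.round(b,3).tolist(),'rows>=',round(max(np.linalg.norm(a)/4.17,np.degrees(np.linalg.norm(b))/7.16),1))
E
python3 - <<'E'
from h import *
f=grab('top')
for n,u,v,z in [('BL',110,39,.205),('BR',465,58,.205),('HL',93,297,.205),('HR',458,318,.205),('DL',92,308,.205),('DR',457,330,.205),('bl',197,393,.073),('br',337,400,.073)]:
    print(n,np.round(ray(f,u/3+200-1/3,v/3+70-1/3,z),4))
yaw=-.03
rel([.50,-.08,.17],pose(yaw,.75))
E
```

```text
BL [0.8921 0.0743 0.205 ]
BR [ 0.8823 -0.2451  0.205 ]
HL [0.6525 0.0787 0.205 ]
HR [ 0.6421 -0.2376  0.205 ]
DL [0.6426 0.0791 0.205 ]
DR [ 0.6314 -0.2367  0.205 ]
bl [ 0.5944 -0.0097  0.073 ]
br [ 0.5911 -0.1449  0.073 ]
off [-49.23, -53.16, 6.12] ang [-0.655, -0.451, 1.146] rows>= 17.4
```

Call:
{"fn": "servo_tool", "kwargs": {"offset": [[-2.5,-2.7,0.3],[-5,-5.3,0.6],[-8,-8.5,1],[-11,-12,1.3],[-14,-15,1.7],[-17,-18.5,2],[-20,-21.5,2.4],[-23,-25,2.8],[-26,-28,3.2],[-28,-30,3.5]], "angular": [[-0.04,-0.03,0.07],[-0.08,-0.05,0.13],[-0.11,-0.08,0.2],[-0.15,-0.1,0.26],[-0.19,-0.13,0.33],[-0.23,-0.16,0.4],[-0.26,-0.18,0.46],[-0.3,-0.21,0.53],[-0.34,-0.23,0.6],[-0.38,-0.26,0.66]], "grip": 0.3}}

```text
time: 2.28
ee_pos: [0.3914, 0.2187, 0.1971]
orientation: [1.418, 2.394, 0.451]
force: [0.8, -0.6, 0.7]
grip_width: 0.0257
grip_force: 0.0
```

```bash
python3 -c "
from h import *
st();rel([.50,-.078,.17],pose(-.032,.75))"
```

```text
2.2833 [0.3914 0.2187 0.1971] [1.418 2.394 0.451] q [-1.05 -0.24  0.26  2.41  0.51  0.62 -0.65] F [ 0.8 -0.6  0.7] 0.025681711375221104
[[-0.455, 0.782, 0.427], [0.883, 0.457, 0.105], [-0.113, 0.425, -0.898]]
off [-30.85, -6.22, 3.95] ang [-0.273, -0.194, 0.483] rows>= 7.6
```

Call:
{"fn": "servo_tool", "kwargs": {"offset": [[-3.5,-0.7,0.4],[-7,-1.4,0.9],[-10.5,-2.1,1.3],[-14,-2.8,1.8],[-17.5,-3.5,2.2],[-21,-4.2,2.7],[-24.5,-4.9,3.1],[-28,-5.6,3.6],[-30.8,-6.2,3.9],[-30.8,-6.2,3.9]], "angular": [[-0.03,-0.02,0.05],[-0.06,-0.04,0.11],[-0.09,-0.06,0.16],[-0.12,-0.09,0.22],[-0.16,-0.11,0.27],[-0.19,-0.13,0.33],[-0.22,-0.15,0.38],[-0.25,-0.18,0.44],[-0.27,-0.19,0.48],[-0.27,-0.19,0.48]]}}

```text
time: 3.12
ee_pos: [0.4439, 0.0815, 0.1962]
orientation: [1.682, 2.045, 0.636]
force: [0.0, 0.1, -0.2]
grip_width: 0.0257
grip_force: 0.0
```

Run:
```python
from h import *
st()
f=grab('wrist');cv2.imwrite('pics/w1.png',f['pixels'])
print(where(f,'wrist','flap_handle'),where(f,'wrist','flap_hinge'))
f=grab('top');print(where(f,'top','flap_handle'))
b=np.array([.596,-.0773,.073])
R=pose(-.032,.75); z=R.apply([0,0,1])
rel(b-.05*z,R); rel(b+.016*z,R)
```

```text
3.1167 [0.4439 0.0815 0.1962] [1.682 2.045 0.636] q [ 0.37 -0.3  -0.64  2.5  -0.32  0.27  0.17] F [ 0.   0.1 -0.2] 0.02572536910529606
[[-0.183, 0.793, 0.581], [0.983, 0.165, 0.084], [-0.029, 0.587, -0.809]]
[(0.93, [0.5934, -0.0749, 0.0709])] []
[(0.73, [0.599, -0.0765, 0.0743])]
off [-17.47, 1.68, 12.54] ang [-0.121, -0.116, 0.187] rows>= 5.2
off [-18.3, 2.39, 19.05] ang [-0.121, -0.116, 0.187] rows>= 6.4
```

Call:
{"fn": "servo_tool", "kwargs": {"offset": [[-1.8,0.2,1.3],[-3.5,0.3,2.5],[-5.3,0.5,3.8],[-7,0.7,5],[-8.8,0.8,6.3],[-10.5,1,7.5],[-13,1.2,9.3],[-15.5,1.5,11],[-17.5,1.7,12.5],[-17.5,1.7,12.5]], "angular": [[-0.01,-0.01,0.02],[-0.03,-0.03,0.04],[-0.04,-0.04,0.06],[-0.05,-0.05,0.08],[-0.06,-0.06,0.1],[-0.08,-0.08,0.12],[-0.1,-0.09,0.15],[-0.12,-0.11,0.18],[-0.12,-0.12,0.19],[-0.12,-0.12,0.19]]}}

```text
time: 4.2
ee_pos: [0.5178, -0.0267, 0.1655]
orientation: [1.811, 1.806, 0.668]
force: [0.6, 0.1, -0.6]
grip_width: 0.0256
grip_force: 0.0
```

Run:
```python
from h import *
st()
f=grab('wrist');cv2.imwrite('pics/w1.png',f['pixels'])
print(where(f,'wrist','flap_handle'))
b=np.array([.596,-.0765,.073])
R=pose(-.032,.75); z=R.apply([0,0,1])
rel(b+.016*z,R)
```

```text
4.2 [ 0.5178 -0.0267  0.1655] [1.811 1.806 0.668] q [ 1.43 -0.05 -1.4   2.43 -1.45  0.06  1.43] F [ 0.6  0.1 -0.6] 0.025600281905154978
[[0.003, 0.758, 0.652], [1.0, -0.002, -0.003], [-0.001, 0.652, -0.758]]
[(0.93, [0.5946, -0.0775, 0.0722]), (0.31, [0.4809, -0.0977, -0.0033])]
off [-4.25, -0.11, 13.78] ang [-0.039, -0.01, 0.011] rows>= 3.5
```

View pics/w1.png

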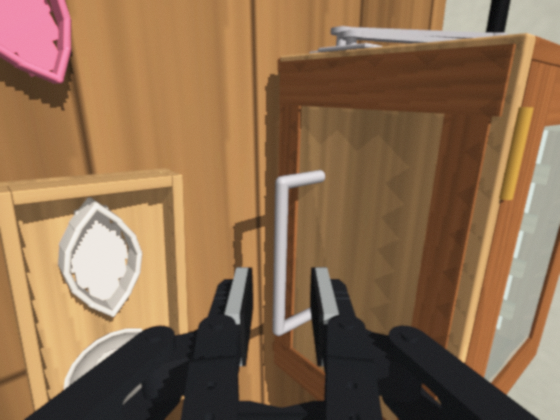

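The wrist view shows the handle bar at (283,255) between and ahead of the fingers, with the tray on the left and the white leaf dish at (100,260). Joints 3, 5 and 6 are close to their limits at this pitch. I'll reduce the pitch.

Run:
```python
from h import *
b=np.array([.596,-.077,.073])
R=pose(-.032,.4); z=R.apply([0,0,1])
rel(b-.05*z,R)
```

```text
off [-4.25, 1.36, 7.42] ang [0.311, -0.008, 0.013] rows>= 2.5
```

Call:
{"fn": "servo_tool", "kwargs": {"offset": [[0,0,0],[0,0,0],[0,0,0.5],[-0.5,0,1.5],[-1,0.2,2.5],[-1.8,0.4,3.5],[-2.5,0.7,4.5],[-3.3,1,5.5],[-4,1.2,6.5],[-4.2,1.4,7.4]], "angular": [[0.05,0,0],[0.1,0,0],[0.15,0,0],[0.2,0,0],[0.25,0,0],[0.31,-0.01,0.01],[0.31,-0.01,0.01],[0.31,-0.01,0.01],[0.31,-0.01,0.01],[0.31,-0.01,0.01]]}}

```text
time: 5.13
ee_pos: [0.5597, -0.0514, 0.133]
orientation: [2.009, 1.982, 0.423]
force: [0.4, 0.2, 1.3]
grip_width: 0.0256
grip_force: 0.0
```

Run:
```python
from h import *
st()
b=np.array([.596,-.077,.073])
R=pose(-.032,.4); z=R.apply([0,0,1])
rel(b-.05*z,R)
rel(b+.016*z,R)
```

```text
5.1333 [ 0.5597 -0.0514  0.133 ] [2.009 1.982 0.423] q [ 0.77  0.23 -0.79  2.18  0.38  0.41 -0.31] F [0.4 0.2 1.3] 0.02562223408879054
[[0.012, 0.916, 0.402], [1.0, -0.014, 0.002], [0.007, 0.402, -0.916]]
off [-2.49, 1.01, 1.95] ang [0.013, -0.014, 0.016] rows>= 0.8
off [-2.58, 0.92, 8.55] ang [0.013, -0.014, 0.016] rows>= 2.2
```

Call:
{"fn": "servo_tool", "kwargs": {"offset": [[-1.2,0.5,0.8],[-2.5,1,1.5],[-2.5,1,1.9],[-2.5,1,2.5],[-2.5,1,3.5],[-2.5,1,4.5],[-2.6,1,5.5],[-2.6,0.9,6.5],[-2.6,0.9,7.5],[-2.6,0.9,8.5]], "angular": [[0.01,-0.01,0.01],[0.01,-0.01,0.02],[0.01,-0.01,0.02],[0.01,-0.01,0.02],[0.01,-0.01,0.02],[0.01,-0.01,0.02],[0.01,-0.01,0.02],[0.01,-0.01,0.02],[0.01,-0.01,0.02],[0.01,-0.01,0.02]]}}

```text
time: 5.97
ee_pos: [0.6009, -0.0765, 0.0588]
orientation: [2.038, 1.962, 0.417]
force: [0.8, -0.1, 0.3]
grip_width: 0.0255
grip_force: 0.0
```

Run:
```python
from h import *
st()
b=np.array([.596,-.077,.073])
R=pose(-.032,.4); z=R.apply([0,0,1])
rel(b+.016*z,R)
```

```text
5.9667 [ 0.6009 -0.0765  0.0588] [2.038 1.962 0.417] q [ 0.57  0.42 -0.56  2.11  0.63  0.31 -0.51] F [ 0.8 -0.1  0.3] 0.02553408733398921
[[0.036, 0.918, 0.395], [0.999, -0.038, -0.002], [0.013, 0.394, -0.919]]
off [-0.06, 0.1, 0.1] ang [0.005, -0.01, -0.008] rows>= 0.1
```

Call:
{"fn": "servo_tool", "kwargs": {"offset": [[0,0,0.1],[0,0,0.1],[0,0,0.1],[0,0,0.1],[0,0,0.1],[0,0,0.1],[0,0,0.1],[0,0,0.1],[0,0,0.1],[0,0,0.1]], "angular": [[0,0,0],[0,0,0],[0,0,0],[0,0,0],[0,0,0],[0,0,0],[0,0,0],[0,0,0],[0,0,0],[0,0,0]], "grip": 0.0}}

```text
time: 6.8
ee_pos: [0.6009, -0.0765, 0.0583]
orientation: [2.041, 1.962, 0.419]
force: [-0.8, 6.9, -5.4]
grip_width: 0.0079
grip_force: 58.4
```

```bash
cat >> h.py <<'E'
H=np.array([.650,-.079,.205]); YAW=-.032
def bar(th):
    l=np.array([-.054*np.cos(th)-.132*np.sin(th),0,-.132*np.cos(th)+.054*np.sin(th)])
    return H+Ro.from_euler('z',YAW).apply(l)
def arc(ths,pitches,th0,p0):
    s=bot.state(); R0=Ro.from_rotvec(s['orientation']); P=pose(YAW,p0)
    o=[];a=[]
    g=P.inv().apply(np.array(s['ee_pos'])-bar(th0))  # tcp rel. bar in nominal tool frame
    for t,p in zip(ths,pitches):
        R=pose(YAW,p)
        q=bar(t)+R.apply(g)
        o.append(np.round(100*R0.inv().apply(q-s['ee_pos']),1).tolist()); a.append(np.round((R0.inv()*R).as_rotvec(),2).tolist())
    print(o);print(a);print('g',np.round(g,4))
E
python3 - <<'E'
from h import *
st()
arc(np.linspace(.07,.7,10),np.linspace(.4,.4,10),0,.4)
E
```

```text
6.8 [ 0.6009 -0.0765  0.0583] [2.041 1.962 0.419] q [ 0.57  0.42 -0.56  2.11  0.63  0.31 -0.51] F [-0.8  6.9 -5.4] 0.007949568403811976
[[0.036, 0.918, 0.394], [0.999, -0.039, 0.0], [0.016, 0.394, -0.919]]
[[0.0, -0.7, -0.7], [0.0, -1.3, -1.5], [0.0, -1.9, -2.3], [0.0, -2.4, -3.2], [0.0, -2.8, -4.1], [0.0, -3.2, -5.0], [0.0, -3.5, -6.0], [0.0, -3.8, -6.9], [0.1, -3.9, -7.9], [0.1, -4.1, -8.9]]
[[0.0, -0.01, -0.01], [0.0, -0.01, -0.01], [0.0, -0.01, -0.01], [0.0, -0.01, -0.01], [0.0, -0.01, -0.01], [0.0, -0.01, -0.01], [0.0, -0.01, -0.01], [0.0, -0.01, -0.01], [0.0, -0.01, -0.01], [0.0, -0.01, -0.01]]
g [ 0.001  -0.0013  0.0154]
```

Gripped the bar, 58 N on the pad. Starting the lift.

Call:
{"fn": "servo_tool", "kwargs": {"offset": [[0,-0.7,-0.7],[0,-1.3,-1.5],[0,-1.9,-2.3],[0,-2.4,-3.2],[0,-2.8,-4.1],[0,-3.2,-5],[0,-3.5,-6],[0,-3.8,-6.9],[0.1,-3.9,-7.9],[0.1,-4.1,-8.9]], "angular": [[0,0,0],[0,0,0],[0,0,0],[0,0,0],[0,0,0],[0,0,0],[0,0,0],[0,0,0],[0,0,0],[0,0,0]]}}

```text
time: 7.63
ee_pos: [0.5292, -0.0741, 0.1251]
orientation: [2.04, 1.96, 0.421]
force: [4.5, 5.3, -4.7]
grip_width: 0.0077
grip_force: 58.3
```

Run:
```python
from h import *
st()
arc(np.linspace(.77,1.4,10),np.linspace(.4,.3,10),.7,.4)
```

```text
7.6333 [ 0.5292 -0.0741  0.1251] [2.04  1.96  0.421] q [ 0.89  0.2  -0.84  2.23  0.31  0.38 -0.22] F [ 4.5  5.3 -4.7] 0.00771449986995973
[[0.037, 0.917, 0.396], [0.999, -0.04, -0.001], [0.015, 0.396, -0.918]]
[[0.0, -0.0, -1.0], [0.0, -0.0, -2.0], [0.0, 0.1, -3.0], [0.0, 0.2, -4.0], [0.1, 0.4, -4.9], [0.1, 0.7, -5.9], [0.1, 1.1, -6.8], [0.1, 1.5, -7.7], [0.1, 2.0, -8.6], [0.1, 2.5, -9.4]]
[[0.01, -0.01, -0.01], [0.02, -0.01, -0.01], [0.03, -0.01, -0.01], [0.04, -0.01, -0.01], [0.05, -0.01, -0.01], [0.06, -0.01, -0.01], [0.07, -0.01, -0.01], [0.09, -0.01, -0.01], [0.1, -0.01, -0.01], [0.11, -0.01, -0.01]]
g [ 0.001  -0.0003  0.0148]
```

Run:
```python
from h import *
arc(np.linspace(.77,1.4,10),np.linspace(.37,.1,10),.7,.4)
```

```text
[[0.0, -0.1, -1.0], [0.0, -0.1, -2.0], [0.0, -0.0, -3.0], [0.0, 0.1, -4.0], [0.1, 0.3, -5.0], [0.1, 0.5, -5.9], [0.1, 0.9, -6.9], [0.1, 1.3, -7.8], [0.1, 1.7, -8.6], [0.1, 2.2, -9.5]]
[[0.04, -0.01, -0.01], [0.07, -0.01, -0.01], [0.1, -0.01, -0.01], [0.13, -0.01, -0.01], [0.16, -0.01, -0.01], [0.19, -0.01, -0.01], [0.22, -0.01, -0.01], [0.25, -0.01, -0.01], [0.28, -0.01, -0.01], [0.31, -0.01, -0.01]]
g [ 0.001  -0.0003  0.0148]
```

Call:
{"fn": "servo_tool", "kwargs": {"offset": [[0,-0.1,-1],[0,-0.1,-2],[0,0,-3],[0,0.1,-4],[0.1,0.3,-5],[0.1,0.5,-5.9],[0.1,0.9,-6.9],[0.1,1.3,-7.8],[0.1,1.7,-8.6],[0.1,2.2,-9.5]], "angular": [[0.04,0,0],[0.07,0,0],[0.1,0,0],[0.13,0,0],[0.16,0,0],[0.19,0,0],[0.22,0,0],[0.25,0,0],[0.28,0,0],[0.31,0,0]]}}

```text
time: 8.47
ee_pos: [0.5106, -0.0734, 0.22]
orientation: [2.223, 2.137, 0.118]
force: [4.3, 4.9, -7.7]
grip_width: 0.0078
grip_force: 58.2
```

Run:
```python
from h import *
st()
arc(np.linspace(1.47,2.1,10),np.linspace(.1,.1,10),1.4,.1)
```

```text
8.4667 [ 0.5106 -0.0734  0.22  ] [2.223 2.137 0.118] q [ 0.94  0.18 -0.92  1.96  0.15  0.99 -0.09] F [ 4.3  4.9 -7.7] 0.007812499939135244
[[0.039, 0.995, 0.093], [0.999, -0.04, 0.013], [0.017, 0.093, -0.996]]
[[0.0, 0.3, -0.9], [0.0, 0.7, -1.9], [0.1, 1.2, -2.7], [0.1, 1.7, -3.6], [0.1, 2.3, -4.4], [0.1, 3.0, -5.2], [0.1, 3.6, -5.9], [0.1, 4.4, -6.5], [0.2, 5.2, -7.2], [0.2, 6.0, -7.7]]
[[-0.01, -0.02, -0.01], [-0.01, -0.02, -0.01], [-0.01, -0.02, -0.01], [-0.01, -0.02, -0.01], [-0.01, -0.02, -0.01], [-0.01, -0.02, -0.01], [-0.01, -0.02, -0.01], [-0.01, -0.02, -0.01], [-0.01, -0.02, -0.01], [-0.01, -0.02, -0.01]]
g [ 0.0011 -0.0019  0.0156]
```

Call:
{"fn": "servo_tool", "kwargs": {"offset": [[0,0.3,-0.9],[0,0.7,-1.9],[0.1,1.2,-2.7],[0.1,1.7,-3.6],[0.1,2.3,-4.4],[0.1,3,-5.2],[0.1,3.6,-5.9],[0.1,4.4,-6.5],[0.2,5.2,-7.2],[0.2,6,-7.7]], "angular": [[0,0,0],[0,0,0],[0,0,0],[0,0,0],[0,0,0],[0,0,0],[0,0,0],[0,0,0],[0,0,0],[0,0,0]]}}

```text
time: 9.3
ee_pos: [0.5553, -0.0749, 0.302]
orientation: [2.233, 2.146, 0.092]
force: [-25.4, 5.8, 17.7]
grip_width: 0.0071
grip_force: 59.9
```

Run:
```python
from h import *
st()
arc(list(np.linspace(2.15,2.55,8))+[2.6,2.62],np.linspace(.1,.1,10),2.1,.1)
```

```text
9.3 [ 0.5553 -0.0749  0.302 ] [2.233 2.146 0.092] q [ 0.89  0.22 -0.92  1.75  0.17  1.19 -0.11] F [-25.4   5.8  17.7] 0.0071155595158936425
[[0.039, 0.997, 0.073], [0.999, -0.04, 0.01], [0.013, 0.072, -0.997]]
[[0.0, 0.6, -0.4], [0.0, 1.3, -0.8], [0.0, 2.1, -1.1], [0.0, 2.8, -1.4], [0.1, 3.6, -1.7], [0.1, 4.4, -1.9], [0.1, 5.2, -2.1], [0.1, 6.0, -2.2], [0.1, 6.7, -2.3], [0.1, 7.0, -2.3]]
[[-0.03, -0.01, -0.01], [-0.03, -0.01, -0.01], [-0.03, -0.01, -0.01], [-0.03, -0.01, -0.01], [-0.03, -0.01, -0.01], [-0.03, -0.01, -0.01], [-0.03, -0.01, -0.01], [-0.03, -0.01, -0.01], [-0.03, -0.01, -0.01], [-0.03, -0.01, -0.01]]
g [ 0.0011 -0.0097  0.0154]
```

Call:
{"fn": "servo_tool", "kwargs": {"offset": [[0,0.2,-0.7],[0,0.8,-1.1],[0,1.5,-1.5],[0,2.3,-1.8],[0,3.1,-2.1],[0,3.9,-2.3],[0,4.8,-2.5],[0,5.6,-2.6],[0,6.4,-2.7],[0,6.9,-2.7]], "angular": [[0,0,0],[0,0,0],[0,0,0],[0,0,0],[0,0,0],[0,0,0],[0,0,0],[0,0,0],[0,0,0],[0,0,0]]}}

```text
time: 10.13
ee_pos: [0.6281, -0.0772, 0.3395]
orientation: [2.224, 2.139, 0.114]
force: [-17.9, 6.1, 13.7]
grip_width: 0.0078
grip_force: 60.2
```

Run:
```python
from h import *
st()
f=grab('top');cv2.imwrite('pics/t2.png',f['pixels'])
for q in('flap_handle','thumb_bar'):print(where(f,'top',q))
f=grab('scene');cv2.imwrite('pics/s2.png',f['pixels'])
for q in('flap_handle','thumb_bar'):print(where(f,'scene',q))
print(bar(2.56))
```

```text
10.1333 [ 0.6281 -0.0772  0.3395] [2.224 2.139 0.114] q [ 0.78  0.35 -0.9   1.55  0.27  1.29 -0.18] F [-17.9   6.1  13.7] 0.007763595131193138
[[0.038, 0.995, 0.091], [0.999, -0.04, 0.012], [0.016, 0.09, -0.996]]
[(0.77, [0.6276, -0.0794, 0.3445])]
[(0.45, [0.6268, 0.1394, 0.1813])]
[(0.85, [0.6249, -0.0805, 0.3368])]
[(0.43, [0.6314, 0.1444, 0.1889])]
[ 0.6226209  -0.07812357  0.34496291]
```

View pics/s2.png

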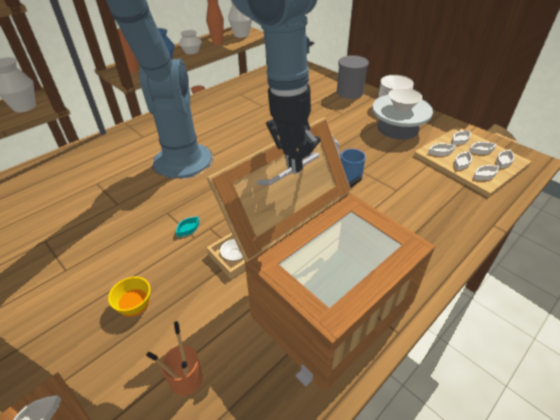

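The scene view shows the door raised with the handle in the fingers at about (295,168). Everything else is in place. I'll push a little further, ease off and open the fingers.

Call:
{"fn": "servo_tool", "kwargs": {"offset": [[0,0.3,0],[0,0.6,0.1],[0,0.9,0.2],[0,1.1,0.2],[0,1.1,0.2],[0,0.8,0.2],[0,0.4,0.2],[0,0,0.2],[0,-0.2,0.2],[0,-0.2,0.2]], "angular": [[0,0,0],[0,0,0],[0,0,0],[0,0,0],[0,0,0],[0,0,0],[0,0,0],[0,0,0],[0,0,0],[0,0,0]]}}

```text
time: 11.27
ee_pos: [0.6266, -0.0772, 0.3392]
orientation: [2.221, 2.136, 0.116]
force: [-12.6, 5.1, 14.1]
grip_width: 0.0071
grip_force: 60.1
```

Run:
```python
from h import *
st()
f=grab('top')
for q in('flap_handle','thumb_bar'):print(where(f,'top',q))
f=grab('scene')
for q in('flap_handle','thumb_bar'):print(where(f,'scene',q))
```

```text
11.2667 [ 0.6266 -0.0772  0.3392] [2.221 2.136 0.116] q [ 0.78  0.34 -0.9   1.55  0.27  1.28 -0.18] F [-12.6   5.1  14.1] 0.0070881857450469515
[[0.039, 0.995, 0.095], [0.999, -0.04, 0.01], [0.014, 0.094, -0.995]]
[(0.98, [0.6261, -0.0797, 0.3434])]
[(0.69, [0.6296, 0.1405, 0.1853]), (0.36, [0.6285, -0.0779, 0.3456]), (0.15, [0.4288, 0.0024, 0.0167])]
[(0.73, [0.6223, -0.0798, 0.3353]), (0.29, [0.4721, -0.1437, 0.0086])]
[(0.6, [0.6302, 0.1429, 0.1906]), (0.18, [0.48, -0.1001, -0.0024])]
```

Call:
{"fn": "servo_tool", "kwargs": {"offset": [[0,0,0],[0,0,0],[0,0,0],[0,0,0],[0,0,0],[0,0,0],[0,0,0],[0,0,0],[0,0,0],[0,0,0]], "angular": [[0,0,0],[0,0,0],[0,0,0],[0,0,0],[0,0,0],[0,0,0],[0,0,0],[0,0,0],[0,0,0],[0,0,0]], "grip": 0.4}}

```text
time: 12.4
ee_pos: [0.6285, -0.0796, 0.3341]
orientation: [2.22, 2.134, 0.119]
force: [-0.2, 0.4, 0.1]
grip_width: 0.0338
grip_force: 0.0
```

Run:
```python
from h import *
st()
f=grab('top')
for q in('flap_handle','thumb_bar'):print(where(f,'top',q))
f=grab('scene')
for q in('flap_handle','thumb_bar'):print(where(f,'scene',q))
f=grab('wrist')
for q in('flap_handle','thumb_bar'):print(where(f,'wrist',q))
```

```text
12.4 [ 0.6285 -0.0796  0.3341] [2.22  2.134 0.119] q [ 0.78  0.35 -0.89  1.56  0.28  1.27 -0.18] F [-0.2  0.4  0.1] 0.03383231865025487
[[0.039, 0.995, 0.097], [0.999, -0.04, 0.01], [0.014, 0.096, -0.995]]
[(0.7, [0.6202, -0.0783, 0.3446])]
[(0.59, [0.6215, 0.1394, 0.1788])]
[(0.57, [0.617, -0.0791, 0.3357])]
[(0.61, [0.4789, -0.0988, -0.0025]), (0.41, [0.6221, 0.1439, 0.185])]
[(0.59, [0.6199, -0.0762, 0.3442])]
[]
```

Locked: the thumb bar is at x ≈ 0.621 and the force is zero. Next I'll retreat upwards, then go back behind the tray.

Call:
{"fn": "servo_tool", "kwargs": {"offset": [[0,-0.3,-0.5],[0,-0.3,-2],[0,-0.3,-5],[0,-0.3,-8.5],[0,-1,-11.5],[0,-4,-12.5],[0,-8,-12],[0,-12,-11.5],[0,-16,-11],[0,-19,-10.5]], "angular": [[0,0,0],[0,0,0],[0,0,0],[0,0,0],[0,0,0.05],[0,0,0.15],[0,0,0.25],[0,0,0.35],[0,0,0.46],[0,0,0.57]]}}

```text
time: 13.68
ee_pos: [0.4268, -0.0725, 0.4202]
orientation: [2.755, 1.426, 0.139]
force: [-0.5, -0.3, 0.9]
grip_width: 0.0343
grip_force: 0.0
```

```bash
cat >> h.py <<'E'
def flat(pitch,yaw=YAW):  # closing line along the front
    return pose(yaw,pitch)*Ro.from_euler('z',np.pi/2)
E
python3 - <<'E'
from h import *
st()
f=grab('top')
for q in('flap_handle','thumb_bar','tray_left','tray_right','tray'):print(where(f,'top',q,1))
rel([.39,-.095,.18],flat(.0))
E
```

```text
13.6833 [ 0.4268 -0.0725  0.4202] [2.755 1.426 0.139] q [ 1.06 -0.26 -0.78  1.83 -0.22  1.41 -0.3 ] F [-0.5 -0.3  0.9] 0.03432833373332469
[[0.574, 0.813, 0.096], [0.816, -0.578, 0.008], [0.063, 0.074, -0.995]]
[(0.83, [0.6193, -0.0778, 0.3451])]
[(0.43, [0.6221, 0.1395, 0.1771])]
[]
[]
[]
off [-5.69, -3.88, 23.61] ang [0.037, -0.097, 0.994] rows>= 8.0
```

Call:
{"fn": "servo_tool", "kwargs": {"offset": [[-0.6,-0.4,2.5],[-1.2,-0.8,5],[-1.8,-1.2,7.5],[-2.4,-1.6,10],[-3,-2,12.5],[-3.6,-2.5,15],[-4.2,-2.9,17.5],[-4.8,-3.3,20],[-5.3,-3.6,22],[-5.7,-3.9,23.6]], "angular": [[0,-0.01,0.1],[0.01,-0.02,0.2],[0.01,-0.03,0.3],[0.01,-0.04,0.4],[0.02,-0.05,0.5],[0.02,-0.06,0.6],[0.03,-0.07,0.7],[0.03,-0.08,0.8],[0.03,-0.09,0.9],[0.04,-0.1,0.99]], "grip": 1.0}}

```text
time: 14.82
ee_pos: [0.3891, -0.0939, 0.1782]
orientation: [-3.136, 0.05, 0.009]
force: [-0.7, -0.2, -0.6]
grip_width: 0.0853
grip_force: 0.0
```

Run:
```python
from h import *
st()
f=grab('wrist')
for q in('tray_left','tray_right','tray'):print(where(f,'wrist',q,1))
f=grab('scene')
for q in('tray_left','tray_right','tray'):print(where(f,'scene',q,1))
rel([.388,-.098,.03],flat(.0))
rel([.388,-.098,.0],flat(.0))
```

```text
14.8167 [ 0.3891 -0.0939  0.1782] [-3.136  0.05   0.009] q [ 1.23  0.02 -1.08  2.17  0.01  0.97 -1.45] F [-0.7 -0.2 -0.6] 0.0853316999935261
[[0.999, -0.032, -0.005], [-0.032, -0.999, 0.005], [-0.006, -0.005, -1.0]]
[(0.74, [0.426, 0.0027, 0.0133])]
[(0.98, [0.417, -0.1933, 0.0161])]
[(0.61, [0.4805, -0.0965, -0.0053])]
[]
[(0.68, [0.4176, -0.1967, 0.0156])]
[(0.58, [0.4793, -0.0977, -0.0034])]
off [-0.1, 0.29, 15.05] ang [-0.0, 0.003, 0.004] rows>= 3.6
off [-0.09, 0.29, 18.05] ang [-0.0, 0.003, 0.004] rows>= 4.3
```

Call:
{"fn": "servo_tool", "kwargs": {"offset": [[-0.1,0.2,3],[-0.1,0.3,6],[-0.1,0.3,9],[-0.1,0.3,11.5],[-0.1,0.3,13.5],[-0.1,0.3,15.5],[-0.1,0.3,16.7],[-0.1,0.3,17.5],[-0.1,0.3,17.8],[-0.1,0.3,17.8]], "angular": [[0,0,0],[0,0,0],[0,0,0],[0,0,0],[0,0,0],[0,0,0],[0,0,0],[0,0,0],[0,0,0],[0,0,0]]}}

```text
time: 16.05
ee_pos: [0.3862, -0.098, 0.0013]
orientation: [-3.14, 0.047, 0.009]
force: [-0.8, -0.8, 0.7]
grip_width: 0.0851
grip_force: 0.0
```

Run:
```python
from h import *
st()
d=Ro.from_euler('z',YAW).apply([1,0,0])
p=np.array([.388,-.098,.0])
for s,pt in [(.07,.1),(.15,.3)]: rel(p+d*s,flat(pt))
```

```text
16.05 [ 0.3862 -0.098   0.0013] [-3.14   0.047  0.009] q [ 0.91  0.45 -0.83  2.29  0.58  0.63 -1.95] F [-0.8 -0.8  0.7] 0.08510970394167795
[[1.0, -0.03, -0.006], [-0.03, -1.0, 0.001], [-0.006, -0.001, -1.0]]
off [7.18, 0.01, 0.09] ang [-0.001, 0.106, 0.002] rows>= 1.7
off [15.18, 0.03, 0.04] ang [-0.001, 0.306, 0.002] rows>= 3.6
```

Call:
{"fn": "servo_tool", "kwargs": {"offset": [[1,0,0],[1.8,0,0],[2.8,0,0],[4.2,0,0],[5.8,0,0],[7.6,0,0],[9.4,0,0],[11.2,0,0],[13,0,0],[14.8,0,0]], "angular": [[0,0.01,0],[0,0.02,0],[0,0.04,0],[0,0.07,0],[0,0.1,0],[0,0.14,0],[0,0.18,0],[0,0.22,0],[0,0.26,0],[0,0.3,0]]}}

```text
time: 16.88
ee_pos: [0.533, -0.1026, -0.0004]
orientation: [3.104, -0.048, 0.458]
force: [-1.9, -0.5, -1.5]
grip_width: 0.0853
grip_force: 1.2
```

Run:
```python
from h import *
st()
f=grab('top')
for q in('tray_left','tray_right','tray'):print(where(f,'top',q,1))
d=Ro.from_euler('z',YAW).apply([1,0,0])
p=np.array([.388,-.098,.0])
for s,pt in [(.281,.5)]: rel(p+d*s,flat(pt))
f=grab('scene');cv2.imwrite('pics/s3.png',f['pixels'])
```

```text
16.8833 [ 5.330e-01 -1.026e-01 -4.000e-04] [ 3.104 -0.048  0.458] q [ 0.72  0.51 -0.65  2.18  0.83  0.35 -2.19] F [-1.9 -0.5 -1.5] 0.08532017365809803
[[0.957, -0.031, 0.289], [-0.03, -1.0, -0.008], [0.289, -0.001, -0.957]]
[(0.85, [0.5438, -0.0006, 0.0202])]
[(0.93, [0.5329, -0.1965, 0.0158])]
[(0.75, [0.5949, -0.1003, 0.001])]
off [12.84, 0.09, 3.99] ang [-0.002, 0.205, 0.002] rows>= 3.2
```

View pics/s3.png

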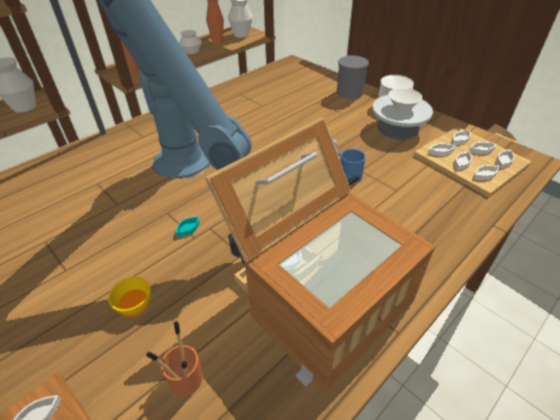

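The scene view shows the door still locked up, with the tray partly under the cupboard front at (240,280) and pushed straight. Continuing the push.

Call:
{"fn": "servo_tool", "kwargs": {"offset": [[1.3,0,0.4],[3,0,0.9],[4.9,0,1.5],[6.8,0,2.1],[8.5,0,2.6],[10,0,3.1],[11.2,0,3.5],[12.2,0,3.8],[12.9,0,4],[13.1,0,4.1]], "angular": [[0,0.03,0],[0,0.06,0],[0,0.1,0],[0,0.14,0],[0,0.18,0],[0,0.21,0],[0,0.24,0],[0,0.26,0],[0,0.28,0],[0,0.28,0]]}}

```text
time: 17.97
ee_pos: [0.6781, -0.1101, 0.0106]
orientation: [-3.022, 0.049, -0.853]
force: [-6.2, 0.2, 5.1]
grip_width: 0.0855
grip_force: 3.4
```

Run:
```python
from h import *
st()
for n in('top','scene'):
    f=grab(n)
    for q in('tray_left','tray_right','tray','dish_leaf','dish_round','thumb_bar'):print(n,q,where(f,n,q,1))
    f=grab('wrist')
for q in('tray_left','tray_right'):print(q,where(f,'wrist',q,1))
d=Ro.from_euler('z',YAW).apply([1,0,0])
print('front x at y=0,-.2:',.648+.078*.032,.648-.12*.032)
```

```text
17.9667 [ 0.6781 -0.1101  0.0106] [-3.022  0.049 -0.853] q [ 0.35  0.56 -0.26  2.04  1.44  0.06 -2.85] F [-6.2  0.2  5.1] 0.08549354649014848
[[0.852, -0.03, 0.523], [-0.03, -1.0, -0.008], [0.523, -0.009, -0.852]]
top tray_left []
top tray_right [(0.53, [0.4197, -0.4203, 0.0045])]
top tray []
top dish_leaf [(0.7, [0.3435, 0.0461, 0.0009])]
top dish_round []
top thumb_bar [(0.49, [0.6212, 0.1392, 0.1802])]
scene tray_left []
scene tray_right []
scene tray []
scene dish_leaf [(0.91, [0.3007, -0.1788, -0.0031])]
scene dish_round []
scene thumb_bar [(0.48, [0.6206, 0.1439, 0.1871])]
tray_left [(0.81, [0.6799, -0.0058, 0.0115])]
tray_right [(0.89, [0.6763, -0.2034, 0.016])]
front x at y=0,-.2: 0.6504960000000001 0.6441600000000001
```

Run:
```python
from h import *
rel([.62,-.107,.012],flat(.45))
rel([.47,-.10,.06],flat(.1))
```

```text
off [-4.73, -0.12, -3.16] ang [-0.009, -0.098, 0.003] rows>= 1.4
off [-15.04, -0.47, -15.08] ang [-0.008, -0.448, 0.004] rows>= 5.1
```

Call:
{"fn": "servo_tool", "kwargs": {"offset": [[-1,0,-0.6],[-2.2,0,-1.4],[-3.5,0,-2.3],[-4.7,-0.1,-3.2],[-6.5,-0.2,-5],[-8.3,-0.2,-7],[-10,-0.3,-9],[-11.8,-0.4,-11],[-13.5,-0.4,-13],[-15,-0.5,-15]], "angular": [[0,-0.02,0],[0,-0.05,0],[0,-0.08,0],[0,-0.1,0],[0,-0.16,0],[0,-0.22,0],[0,-0.28,0],[0,-0.34,0],[0,-0.4,0],[0,-0.45,0]]}}

```text
time: 19.7
ee_pos: [0.4694, -0.0999, 0.0599]
orientation: [-3.132, 0.041, -0.149]
force: [0.1, 0.4, 0.3]
grip_width: 0.0852
grip_force: 0.0
```

Run:
```python
from h import *
st()
f=grab('wrist')
for q in('tray_left','tray_right','dish_leaf','dish_round'):print(q,where(f,'wrist',q,1))
for n in('top','scene'):
    f=grab(n); print(where(f,n,'thumb_bar',1),where(f,n,'dish_round',1))
# pre-unlock: tool tilted to the left
R=Ro.from_euler('x',-.3)*pose(0,0)
print(R.apply([0,0,1]))
rel([.50,.16,.22],R); rel([.57,.155,.185],R)
```

```text
19.7 [ 0.4694 -0.0999  0.0599] [-3.132  0.041 -0.149] q [ 1.02  0.46 -1.    2.16  0.58  0.71 -1.94] F [0.1 0.4 0.3] 0.08520080692277271
[[0.995, -0.026, 0.095], [-0.027, -1.0, 0.005], [0.095, -0.007, -0.995]]
tray_left []
tray_right []
dish_leaf []
dish_round []
[(0.65, [0.6223, 0.1395, 0.183])] []
[(0.52, [0.6232, 0.142, 0.1828])] []
[ 0.         -0.29552021 -0.95533649]
off [3.8, -26.13, -15.59] ang [-0.167, -0.315, -1.596] rows>= 13.1
off [10.44, -25.78, -11.42] ang [-0.167, -0.315, -1.596] rows>= 13.1
```

Run:
```python
from h import *
R=Ro.from_euler('x',-.2)*flat(0,0)
print(R.apply([0,0,1]))
rel([.46,.155,.167],R); rel([.585,.155,.167],R)
```

```text
[ 0.         -0.19866933 -0.98006658]
off [-0.68, -25.49, -10.71] ang [-0.206, -0.095, -0.035] rows>= 6.6
off [11.75, -25.8, -9.49] ang [-0.206, -0.095, -0.035] rows>= 7.2
```

Call:
{"fn": "servo_tool", "kwargs": {"offset": [[0,-2.5,-2],[-0.3,-6,-4],[-0.5,-9.5,-6],[-0.6,-13,-7.5],[-0.7,-16.5,-9],[-0.7,-20,-10],[-0.7,-23,-10.5],[-0.7,-25.5,-10.7],[2,-25.6,-10.5],[4,-25.6,-10.3]], "angular": [[-0.02,-0.01,0],[-0.04,-0.02,0],[-0.07,-0.03,-0.01],[-0.1,-0.04,-0.02],[-0.13,-0.06,-0.02],[-0.16,-0.07,-0.03],[-0.19,-0.09,-0.03],[-0.2,-0.09,-0.03],[-0.2,-0.09,-0.03],[-0.2,-0.09,-0.03]], "grip": 0.0}}

```text
time: 21.08
ee_pos: [0.5075, 0.1589, 0.1682]
orientation: [2.949, 0.003, 0.012]
force: [0.3, -0.2, 0.2]
grip_width: -0.0001
grip_force: 0.0
```

Run:
```python
from h import *
st()
R=Ro.from_euler('x',-.2)*flat(0,0)
f=grab('wrist');cv2.imwrite('pics/w4.png',f['pixels'])
for q in('thumb_bar','dish_round','tray'):print(q,where(f,'wrist',q,2))
f=grab('top');print(where(f,'top','thumb_bar',1))
rel([.59,.153,.165],R); rel([.645,.153,.165],R)
```

```text
21.0833 [0.5075 0.1589 0.1682] [2.949 0.003 0.012] q [ 0.37  0.48 -1.05  1.86  0.61  1.22 -2.49] F [ 0.3 -0.2  0.2] -9.582805377113569e-05
[[1.0, 0.001, 0.008], [0.003, -0.981, -0.192], [0.008, 0.192, -0.981]]
thumb_bar []
dish_round []
tray []
[(0.41, [0.62, 0.1435, 0.1802])]
off [8.42, 0.09, 0.28] ang [-0.005, -0.004, -0.005] rows>= 2.0
off [13.92, 0.06, 0.3] ang [-0.005, -0.004, -0.005] rows>= 3.3
```

View pics/w4.png

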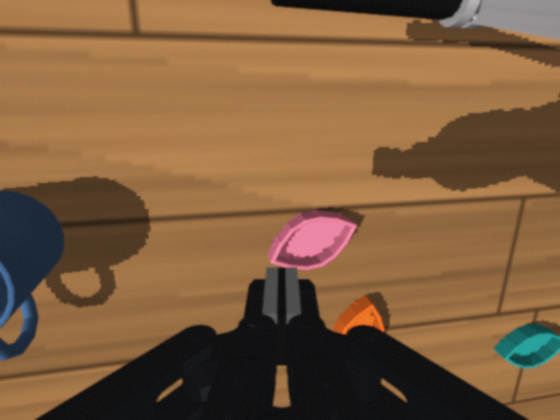

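The wrist view shows the black thumb bar along the top edge, with its free end at column 270 and the fingertips at column 282. I'll move 12 mm inwards and push.

Call:
{"fn": "servo_tool", "kwargs": {"offset": [[2.5,0.6,0.3],[5.5,1.2,0.3],[8.2,1.2,0.3],[9.2,1.2,0.3],[10,1.2,0.3],[11,1.2,0.3],[12,1.2,0.3],[13,1.2,0.3],[13.8,1.2,0.3],[14.3,1.2,0.3]], "angular": [[0,0,0],[0,0,0],[0,0,0],[0,0,0],[0,0,0],[0,0,0],[0,0,0],[0,0,0],[0,0,0],[0,0,0]]}}

```text
time: 22.22
ee_pos: [0.6398, 0.1423, 0.1688]
orientation: [2.939, -0.003, -0.024]
force: [-26.4, -4.5, 17.8]
grip_width: -0.0001
grip_force: 12.7
```

Run:
```python
from h import *
st()
f=grab('top')
for q in('flap_handle','thumb_bar'):print(where(f,'top',q,1))
```

```text
22.2167 [0.6398 0.1423 0.1688] [ 2.939 -0.003 -0.024] q [ 0.27  0.69 -0.93  1.55  0.72  1.35 -2.38] F [-26.4  -4.5  17.8] -0.0001232624491516328
[[1.0, -0.001, -0.016], [-0.004, -0.98, -0.201], [-0.016, 0.201, -0.979]]
[(0.81, [0.5475, -0.0743, 0.3059])]
[]
```

Call:
{"fn": "servo_tool", "kwargs": {"offset": [[-1.5,0,0],[-3.5,-1,0],[-5.5,-3,0],[-7,-6,0],[-8,-9,0],[-9,-11,0],[-10,-12,0],[-10,-12,0],[-10,-12,0],[-10,-12,0]], "angular": [[0,0,0],[0,0,0],[0,0,0],[0,0,0],[0,0,0],[0,0,0],[0,0,0],[0,0,0],[0,0,0],[0,0,0]]}}

```text
time: 23.2
ee_pos: [0.552, 0.2577, 0.1442]
orientation: [2.945, -0.011, 0.01]
force: [-0.3, -1.2, -0.7]
grip_width: -0.0
grip_force: 0.0
```

Run:
```python
from h import *
st()
for n in('top','scene'):
    f=grab(n); cv2.imwrite(f'pics/{n}5.png',f['pixels'])
    for q in('flap_handle','thumb_bar'):print(where(f,n,q,1))
```

```text
23.2 [0.552  0.2577 0.1442] [ 2.945 -0.011  0.01 ] q [ 0.11  0.66 -0.96  1.67  0.7   1.29 -2.63] F [-0.3 -1.2 -0.7] -5.078558008428626e-06
[[1.0, -0.008, 0.006], [-0.007, -0.981, -0.195], [0.007, 0.195, -0.981]]
[(0.85, [0.5217, -0.074, 0.141])]
[(0.83, [0.6778, 0.1413, 0.1895])]
[(0.66, [0.5235, -0.0727, 0.1229])]
[(0.56, [0.6805, 0.1429, 0.1945])]
```

View pics/top5.png

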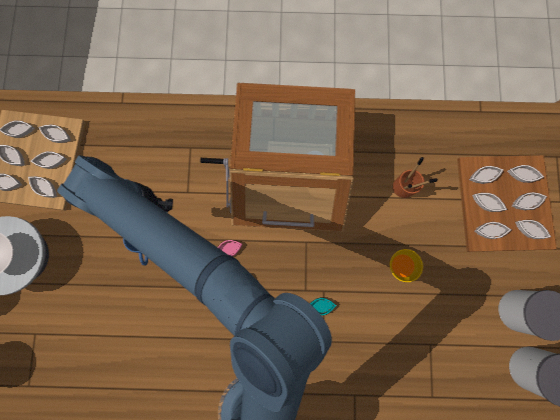

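The top view shows the door most of the way down with its lower edge at (290,225). The tray shows behind the glass at about (300,148), and the bystanders stand where they were. While the door sinks I'll move to the front of the handle.

Run:
```python
from h import *
rel([.46,.1,.12],flat(.15)); rel([.465,-.075,.08],flat(.25))
```

```text
off [-9.05, 15.18, 5.4] ang [0.193, 0.141, 0.039] rows>= 4.4
off [-8.45, 31.56, 12.72] ang [0.191, 0.24, 0.049] rows>= 8.4
```

Call:
{"fn": "servo_tool", "kwargs": {"offset": [[-3,1.5,0.5],[-5.5,4.5,1.5],[-7.5,8,2.8],[-8.5,11.5,4],[-9,15,5.4],[-9,18.5,7],[-8.8,22,8.5],[-8.6,25.5,10],[-8.5,29,11.5],[-8.5,31.6,12.7]], "angular": [[0.03,0.02,0],[0.07,0.05,0.01],[0.11,0.08,0.02],[0.15,0.11,0.03],[0.19,0.14,0.04],[0.19,0.16,0.04],[0.19,0.18,0.04],[0.19,0.2,0.05],[0.19,0.22,0.05],[0.19,0.24,0.05]]}}

```text
time: 24.33
ee_pos: [0.4641, -0.0785, 0.08]
orientation: [3.11, -0.054, 0.392]
force: [0.2, -0.5, 0.6]
grip_width: 0.0001
grip_force: 0.0
```

Run:
```python
from h import *
st()
for n in('top','wrist'):
    f=grab(n)
    for q in('flap_handle',):print(where(f,n,q,1))
rel([.53,-.075,.058],flat(.25));rel([.584,-.0765,.055],flat(.25))
```

```text
24.3333 [ 0.4641 -0.0785  0.08  ] [ 3.11  -0.054  0.392] q [ 1.14  0.33 -1.12  2.28  0.6   0.53 -2.02] F [ 0.2 -0.5  0.6] 9.450778231952388e-05
[[0.968, -0.035, 0.248], [-0.033, -0.999, -0.011], [0.248, 0.002, -0.969]]
[(0.94, [0.5514, -0.0757, 0.0996])]
[(0.75, [0.5526, -0.0734, 0.0962])]
off [5.83, -0.27, 3.76] ang [0.001, 0.001, -0.002] rows>= 1.7
off [10.99, -0.31, 5.38] ang [0.001, 0.001, -0.002] rows>= 2.9
```

Call:
{"fn": "servo_tool", "kwargs": {"offset": [[2,-0.2,1.4],[4,-0.3,2.8],[5.8,-0.3,3.8],[6.5,-0.3,4],[7.1,-0.3,4.2],[7.7,-0.3,4.3],[8.3,-0.3,4.5],[8.9,-0.3,4.7],[9.5,-0.3,4.9],[10.1,-0.3,5.1]], "angular": [[0,0,0],[0,0,0],[0,0,0],[0,0,0],[0,0,0],[0,0,0],[0,0,0],[0,0,0],[0,0,0],[0,0,0]]}}

```text
time: 25.37
ee_pos: [0.5663, -0.0741, 0.0506]
orientation: [3.115, -0.049, 0.364]
force: [-7.1, 2.2, -8.5]
grip_width: -0.0001
grip_force: 4.5
```

Run:
```python
from h import *
st()
f=grab('top');print(where(f,'top','flap_handle',1))
rel([.59,-.077,.055],flat(.25))
```

```text
25.3667 [ 0.5663 -0.0741  0.0506] [ 3.115 -0.049  0.364] q [ 0.85  0.55 -0.92  2.06  0.78  0.62 -2.17] F [-7.1  2.2 -8.5] -0.00011111369556034205
[[0.973, -0.031, 0.231], [-0.03, -1.0, -0.008], [0.231, 0.001, -0.973]]
[(0.95, [0.5706, -0.0771, 0.0867])]
off [1.95, 0.17, 0.23] ang [0.0, 0.009, 0.001] rows>= 0.5
```

Call:
{"fn": "servo_tool", "kwargs": {"offset": [[0.3,0,0.1],[0.6,0,0.1],[0.9,0,0.2],[1.2,0,0.3],[1.5,0,0.3],[1.8,0,0.4],[2.1,0,0.5],[2.4,0,0.5],[2.7,0,0.6],[2.9,0,0.7]], "angular": [[0,0,0],[0,0,0],[0,0,0],[0,0,0],[0,0,0],[0,0,0],[0,0,0],[0,0,0],[0,0,0],[0,0,0]]}}

```text
time: 26.3
ee_pos: [0.5855, -0.0758, 0.0481]
orientation: [3.112, -0.052, 0.328]
force: [-39.0, 0.2, 13.2]
grip_width: 0.0002
grip_force: 17.6
```

Run:
```python
from h import *
st()
f=grab('top');print(where(f,'top','flap_handle',1))
```

```text
26.3 [ 0.5855 -0.0758  0.0481] [ 3.112 -0.052  0.328] q [ 0.81  0.59 -0.9   2.    0.79  0.67 -2.16] F [-39.    0.2  13.2] 0.000184267828832054
[[0.978, -0.034, 0.208], [-0.032, -0.999, -0.015], [0.208, 0.009, -0.978]]
[(0.81, [0.5938, -0.0755, 0.0698])]
```

Shut against its stop at 39 N, with the handle at x = 0.594. Backing off.

Call:
{"fn": "servo_tool", "kwargs": {"offset": [[-0.8,0,-0.2],[-2,0,-0.5],[-4,0,-1.2],[-7,0,-3],[-10,0,-5],[-12,0,-7],[-13,0,-9],[-13,0,-10],[-13,0,-10],[-13,0,-10]], "angular": [[0,0,0],[0,0,0],[0,0,0],[0,0,0],[0,0,0],[0,0,0],[0,0,0],[0,0,0],[0,0,0],[0,0,0]]}}

```text
time: 27.23
ee_pos: [0.4577, -0.072, 0.1234]
orientation: [3.108, -0.049, 0.401]
force: [-0.4, 0.1, -0.3]
grip_width: -0.0001
grip_force: 0.0
```

Run:
```python
from h import *
st()
f=grab('scene');print(where(f,'scene','flap_handle',1))
f=grab('wrist');print(where(f,'wrist','flap_handle',1))
f=grab('top');print(where(f,'top','flap_handle',1),where(f,'top','thumb_bar',1))
i=f['pixels'][70:270,200:380]
cv2.imwrite('pics/end.png',cv2.resize(i,None,fx=3,fy=3,interpolation=cv2.INTER_CUBIC))
```

```text
27.2333 [ 0.4577 -0.072   0.1234] [ 3.108 -0.049  0.401] q [ 1.35  0.23 -1.32  2.27  0.41  0.59 -1.86] F [-0.4  0.1 -0.3] -9.804756519261219e-05
[[0.967, -0.032, 0.254], [-0.03, -0.999, -0.011], [0.254, 0.003, -0.967]]
[]
[(0.8, [0.5963, -0.0751, 0.0736])]
[(0.73, [0.5965, -0.0748, 0.0713])] [(0.7, [0.7682, 0.1332, 0.1378])]
```

View pics/end.png

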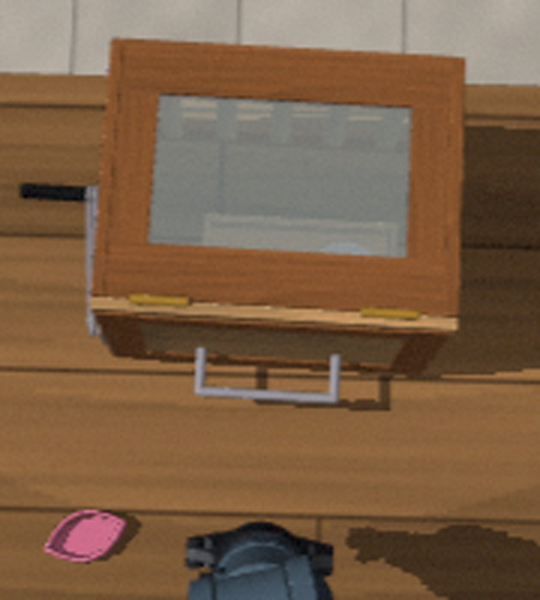

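The door looks the same as at the start: handle bar from (197,393) to (337,400) and thumb bar back at (55,191). The tray and round dish show through the glass at (300,235), and the gripper is clear. Handing in.

```bash
python3 -c "
from workcell import bot
print(bot.finish_job())"
```

```text
the job is handed in; nothing more can be done
None
```

I handed the job in at about 27 s: the door was raised and locked, the tray slid in, the stay unlocked, and the door came down gently and was pressed shut. `finish_job` returned no verdict. In the last picture the door looks flush and the tray and round dish show through the glass, but the leaf dish was hidden and I did not see it.

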